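Scan the green-labelled component box

ROBOT

A 6-joint arm with a two-finger parallel gripper is mounted at the origin on the work surface. World frame = base frame: x ahead of the robot, y to its left, z up, the work surface at z = 0. Lengths are in m, angles in rad, forces in N, time in s.
With the tool pointing down it reaches from about 0.425 to 1.125 m from the base axis. Payload 14.9 kg.
Tool frame: the origin (TCP) lies on the front face of the gripper's body, between the roots of the fingers; the fingertips stand 78 mm ahead of it and the grasp point (between the pads) lies 60 mm ahead of it; z points along the fingers, y is the line along which they close (so a half turn about z gives the same grasp; the last joint's range is limited). The gripper opens to 91 mm and grips with 3 to 60 N. Pads are 32 mm wide; open, the fingers measure 118 mm over their backs; the gripper's body (76 mm by 178 mm) begins 60 mm behind the grasp point.
Start: joints at [1.275, 0.379, 1.734, -0, 1.028, -0.033], TCP at [0.182, 0.676, 0.292] pointing down, gripper open.
Joint ranges: [-2.77, 2.77], [-0.74, 2.19], [0, 2.66], [-1.06, 4.2], [0.31, 2.87], [-3.08, 3.08]. Speed limits (rad/s): [1.89, 1.89, 2.39, 3.14, 3.14, 3.14].

INTERFACE

Orientations are given as [roll, pitch, yaw] about the fixed x, y, z axes, in that order (R = Rz(yaw) Ry(pitch) Rx(roll)).
In Python, from bench import manip, viewer, workorder, get_state gives the robot as it stands (manip), with the cameras (viewer), the job (workorder) and the readings as plain functions.
- The arm moves only by the tool nudge_tcp, called after "Emit:" as name(argument=value, ...), one argument or row to a line, values as JSON. Schema: {"type":"object","properties":{"deltas":{"type":"array","items":{"type":"array","items":{"type":"array","items":{"type":"number"},"minItems":7,"maxItems":7},"minItems":1,"maxItems":20},"minItems":1,"maxItems":1},"grip_n":{"type":"number"},"only":{"type":"string"},"quiet":{"type":"boolean"},"lines":{"type":"string"}},"required":["deltas"],"additionalProperties":false}. deltas is a list that holds a single list of rows (three levels of brackets), with 1 to 20 rows, each of 7 numbers: the finger opening in m, then dx, dy, dz in fractions of the full range, 1 being 1 m, then a rotation vector rx, ry, rz in shares of 4 rad (1.0 is 4 rad); each row is the pose to reach, as a shift and turn from the pose commanded when the call began, along the tool's axes at that moment; what a row does not reach only later rows make up. A row lasts 1/12 s, in which the tool goes at most 0.0417 m and 0.125 rad, less where a joint would pass 70% of its speed; a pose out of reach is approached as far as the arm can. The fingers move at their own pace and stop on an object; grip_n is the grip in N (left out, the last holds). Time passes only in rows, so rows that do not move let the fingers close. The tool returns the time, the measured TCP pose, the force, the opening and the grip force at its end. only (a regular expression) keeps the lines of the reply that match it, lines (a string "A,B") keeps lines A to B, and quiet returns only ok. A shift or turn number past 1, either way, is cut back to 1. Input that does not fit is refused with a message, and nothing moves.
- get_state(): the state, without advancing time (a new reading comes with each control period).
- viewer.get_image(name): name is "scene" or "top" or "wrist"; returns the picture (400x640x3 uint8, blue, green, red); there is no depth.
- viewer.get_calibration(name): a dict with "fov_y" (degrees; the focal length in pixels is half the picture's height over the tangent of half this angle, whatever the lens; pixels are square), "cx", "cy" (the principal point, pixels), "dist_coeffs" ([k1, k2, p1, p2, k3] as OpenCV has them; the pictures are not rectified), "position" and "attitude" of the camera in the world. Camera axes: x right, y down, z forward; pixel columns grow to the right and rows downward; lengths in m; the calibration is good to about 2 mm. A picture is of the moment at which its call begins: read the wrist's pose just before it. get_calibration takes no time and is no camera call; for the wrist camera it gives the pose at the moment of the call.
- workorder.close_job(): hands the job in; it is judged then, once.
The state is a dict: "clock": time; "joint_pos": joint angles; "qd": joint speeds; "joint_torque": joint torques, N m; "tool_pos": TCP position; "tool_rot": TCP orientation; "force": force on the tool from outside, world axes, zero at the start; "ft_torque": the same for the moment, N m; "opening": finger opening in m; "grasp_force": force on a finger pad.
Only numpy, scipy, OpenCV 4.12 (cv2) and the standard library are available. Lean on these libraries where they do the work, as an engineer would, in place of code of your own. Each camera call takes 0.05 s, during which the arm holds its last target. There are 200 camera calls.

TASK

Pick up the yellow hand scanner by its black grip and aim it straight down at the middle of the green label, from about 10 cm above it and with the long side of the scanner's head along the label's long side; hold it still there for two seconds so that it reads. Then set the scanner down upright on the middle of the blue charging pad, letting go only once it stands, and leave the green-labelled box where it is.

Things in the scene. Friction and masses are not known exactly. Their poses are not given: they have to be found in the camera images.
- scanner: Hand scanner, about 0.22 kg, loose, standing on its head. Yellow head 80 (x) x 42 (y) x 26 mm high, yellow neck 60 x 36 up to 44 mm, black grip 36 (x) x 30 (y) from 44 to 118 mm high, yellow cap. Grasp across the 30 mm (fingers close along y), about 88 mm up. Origin: centre of the underside, the reading window; z up out of the grip, reads along -z, scan line (long side) along x
- green_label (a point): Centre of the green label on the lid of one of four like dark grey boxes on the bench (114 x 84 mm, 42 mm high, loose, 0.35 kg); the other three have red labels. Label 66 mm (x) by 32 mm (y) with black bars, level, facing up (z), 42 mm above the bench. The boxes change places and are turned a little.
- pad: Flat square blue charging pad with a black top panel, 120 x 120 mm, 12 mm thick, fixed to the bench. Origin: centre of its underside; its top, where the scanner is to stand, is 12 mm higher; z up. The boxes lie between scanner and pad, either of which may be on the left.

How it is judged:
By the outcome, as a careful person would: the job done as asked, in the order asked, and still so for the second after the job is handed in, with the robot touching nothing.
It also fails if it takes over 48 s, if anything falls off the work surface, if the arm or the gripper's body presses on something with over 40 N, if the wrist force passes 120 N, or if a joint passes its speed limit or range.

## Working session

There is one attempt and no reset: what is moved stays moved. The work goes in short steps, Python scripts to look and compute and a tool call to move; the robot and the scene stay as the last step left them, time stands still between calls to the robot, and variables do not carry over. Pictures are saved under pics/ and viewed, at most 10 in all, crops included, and the job is handed in when it is done.

```bash
ls; mkdir -p pics
```

Run:
```python
from bench import manip, viewer, workorder, get_state
import cv2
for n in("top","scene"):
    im=viewer.get_image(n); cv2.imwrite(f"pics/{n}0.png",im); print(n,viewer.get_calibration(n))
s=get_state(); print(s)
```

```text
bench.py
pics
top {'fov_y': 56.400843006319704, 'cx': 324.3179267261867, 'cy': 197.63892127911342, 'dist_coeffs': array([-0.01353817,  0.        ,  0.        ,  0.        ,  0.        ]), 'position': array([0.38698078, 0.00268898, 0.8731806 ]), 'attitude': array([-2.94780691,  0.00368492, -1.57043551])}
scene {'fov_y': 52.65273038669531, 'cx': 320.5003763857689, 'cy': 200.41221521305303, 'dist_coeffs': array([-0.00406938,  0.        ,  0.        ,  0.        ,  0.        ]), 'position': array([ 0.99652124, -0.08717223,  0.76859483]), 'attitude': array([-2.54129813,  0.01551659,  1.33908184])}
{'clock': 0.1, 'joint_pos': array([ 1.27468212e+00,  3.79338032e-01,  1.73467882e+00,  8.97777771e-06,
        1.02851233e+00, -3.33485436e-02]), 'qd': array([ 0.00098884, -0.00128808, -0.00167296,  0.00018057,  0.00112   ,
       -0.00142025]), 'joint_torque': array([-2.80708278e-03, -7.65029597e+01, -4.35289264e+01,  6.50980440e-02,
        3.98631720e-02,  1.66439385e-06]), 'tool_pos': array([0.18178823, 0.67571609, 0.29168804]), 'tool_rot': array([-3.14065690e+00, -3.89072217e-05,  2.87882234e+00]), 'force': array([-0.2922486 , -0.03256436, -0.01093722]), 'ft_torque': array([ 0.00391705, -0.01549017,  0.0140898 ]), 'grasp_force': 0.0, 'opening': 0.09135090367302456}
```

View pics/top0.png

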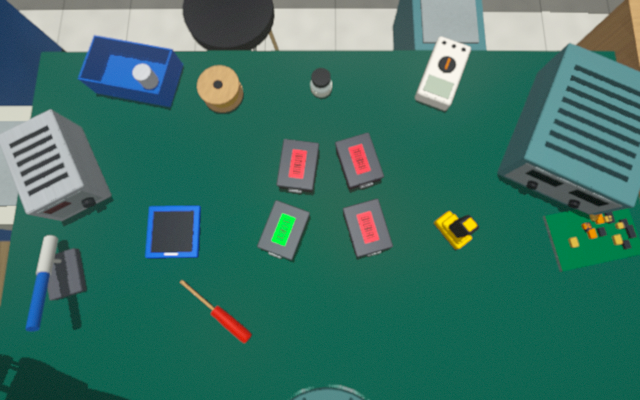

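View pics/scene0.png

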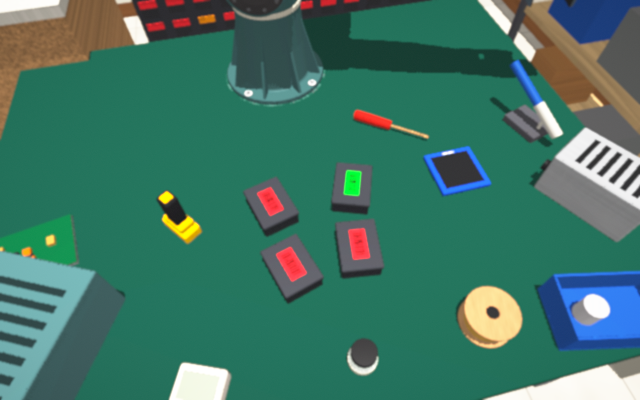

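The top view shows the green label at about (284,230), the pad at (173,232) and the scanner at (457,230). The scene view shows them at (352,183), (457,170) and (180,217).

Create h.py:
```python
import numpy as np, cv2
from scipy.spatial.transform import Rotation as R
def ray(c,uv,shape=(400,640)):
    f=shape[0]/2/np.tan(np.radians(c["fov_y"])/2)
    K=np.array([[f,0,c["cx"]],[0,f,c["cy"]],[0,0,1]])
    p=cv2.undistortPoints(np.float64(uv).reshape(-1,1,2),K,np.array(c["dist_coeffs"])).reshape(-1,2)
    return np.c_[p,np.ones(len(p))]@R.from_euler("xyz",c["attitude"]).as_matrix().T
def plane(c,uv,z):
    d=ray(c,uv); o=np.array(c["position"]); return o+d*((z-o[2])/d[:,2])[:,None]
def cnt(mask,k=0):
    cs=sorted(cv2.findContours(mask.astype(np.uint8),cv2.RETR_EXTERNAL,cv2.CHAIN_APPROX_NONE)[0],key=cv2.contourArea)[::-1]
    return cs[k].reshape(-1,2)
def rect(P):
    (c,s,a)=cv2.minAreaRect(np.float32(P[:,:2]*1000)); 
    if s[0]<s[1]: s=s[::-1]; a+=90
    return np.round(c,1),np.round(s,1),round((a+90)%180-90,1)  # long-side angle in world, deg
def hsv(im): return cv2.split(cv2.cvtColor(im,cv2.COLOR_BGR2HSV).astype(int))if 0 else [x.astype(int) for x in cv2.split(cv2.cvtColor(im,cv2.COLOR_BGR2HSV))]
green=lambda im:(lambda h,s,v:(h>50)&(h<70)&(s>180)&(v>170))(*hsv(im))
blue=lambda im:(lambda h,s,v:(h>100)&(h<125)&(s>150)&(v>110))(*hsv(im))
yellow=lambda im:(lambda h,s,v:(h>20)&(h<32)&(s>150)&(v>90))(*hsv(im))
```

Run:
```python
from h import *; from bench import manip, viewer, workorder, get_state
ims=[]
for n,pb,sb in(("top",(140,195,210,265),(430,200,485,255)),("scene",(415,140,500,200),(150,180,210,250))):
    im=cv2.imread(f"pics/{n}0.png");c=viewer.get_calibration(n)
    print(n,"label",rect(plane(c,cnt(green(im)),.042)))
    m=blue(im);k=np.zeros_like(m);k[pb[1]:pb[3],pb[0]:pb[2]]=1
    print("pad",rect(plane(c,cnt(m&k),.012)))
    ims.append(cv2.resize(im[sb[1]:sb[3],sb[0]:sb[2]],(385,400),interpolation=cv2.INTER_CUBIC))
cv2.imwrite("pics/sc.png",np.hstack(ims))
```

```text
top label (array([478.5,  98. ]), array([65.4, 31.4]), -20.5)
pad (array([477. , 357.7]), array([122.9, 122.8]), -89.3)
scene label (array([478.9,  96.4]), array([67. , 32.6]), -20.2)
pad (array([480.5, 353.9]), array([126.9, 125.7]), 0.7)
```

View pics/sc.png

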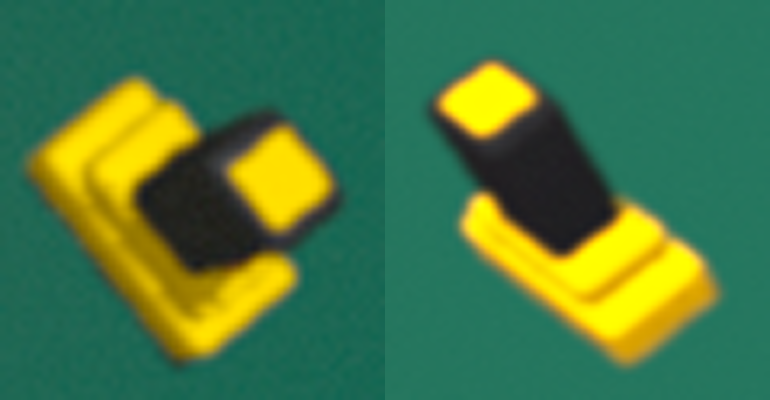

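The crop shows the scanner upright, with its yellow cap at the top of the grip and the long head edge visible in both views. That edge runs from crop (30,165) to (180,355) in the left view and (462,225) to (630,365) in the right.

Run:
```python
from h import *; from bench import manip, viewer, workorder, get_state
A=np.zeros((3,3));b=np.zeros(3);cc={}
for n,sb,off in(("top",(430,200,485,255),0),("scene",(150,180,210,250),385)):
    im=cv2.imread(f"pics/{n}0.png");c=viewer.get_calibration(n)
    sx=(sb[2]-sb[0])/385;sy=(sb[3]-sb[1])/400
    full=lambda p:np.c_[(np.array(p)[:,0]-off+.5)*sx+sb[0]-.5,(np.array(p)[:,1]+.5)*sy+sb[1]-.5]
    m=yellow(im);k=np.zeros_like(m);k[sb[1]:sb[3],sb[0]:sb[2]]=1;m&=k
    # cap = smaller blob
    for i in(0,1):
        q=cnt(m,i); print(n,i,len(q),q.mean(0))
    q=cnt(m,1); r=cv2.minAreaRect(np.float32(q)); u=r[0]; print("cap",r, rect(plane(c,q,.124)))
    d=ray(c,[u])[0];d/=np.linalg.norm(d);M=np.eye(3)-np.outer(d,d);A+=M;b+=M@c["position"];cc[n]=(c,u)
    e=full([(28,165),(182,360)] if off==0 else [(460,230),(630,367)])
    P=plane(c,e,.003);v=P[1]-P[0];print("edge",P[:,:2],np.linalg.norm(v),np.degrees(np.arctan(v[1]/v[0])))
p=np.linalg.solve(A,b);print("cap xyz",p)
for n,(c,u) in cc.items(): print(n,plane(c,[u],.122))
```

```text
top 0 106 [452.54716981 230.71698113]
top 1 34 [469.64705882 224.38235294]
cap ((469.6966552734375, 224.3360595703125), (12.163504600524902, 11.395282745361328), 50.19443130493164) (array([ 478.9, -288.1]), array([23.9, 23.8]), -51.7)
edge [[ 0.49877102 -0.25052516]
 [ 0.43624557 -0.29810483]] 0.0785700804662732 37.26985391403758
scene 0 92 [181.         226.11956522]
scene 1 28 [165.5        197.10714286]
cap ((165.50001525878906, 197.00001525878906), (9.192388534545898, 10.606600761413574), 45.0) (array([ 484.3, -288.2]), array([23.4, 20.4]), 33.0)
edge [[ 0.44934917 -0.3367978 ]
 [ 0.52523203 -0.28169294]] 0.09378034617528201 35.986521240731214
cap xyz [ 0.47961055 -0.29027873  0.11858587]
top [[ 0.47919176 -0.28894348  0.122     ]]
scene [[ 0.48232234 -0.2892214   0.122     ]]
```

Add to h.py:
```python
def go(x,y,z,yaw,s=None):
    from bench import manip, viewer, workorder, get_state
    s=s or get_state(); r=R.from_euler("xyz",s["tool_rot"]); t=R.from_euler("xyz",[np.pi,0,np.radians(yaw)])
    print("d",np.round(r.inv().apply(np.array([x,y,z])-s["tool_pos"]),4),"rv",np.round((r.inv()*t).as_rotvec(),4))
```

Run:
```python
from h import *
go(.45,.35,.30,100)
```

```text
d [-0.3436 -0.2449 -0.0081] rv [-9.0000e-04  5.0000e-04  1.1335e+00]
```

Careful with the scale: turns go in shares of 4 rad. That gives: 1.133 rad / 4 = 0.2833.

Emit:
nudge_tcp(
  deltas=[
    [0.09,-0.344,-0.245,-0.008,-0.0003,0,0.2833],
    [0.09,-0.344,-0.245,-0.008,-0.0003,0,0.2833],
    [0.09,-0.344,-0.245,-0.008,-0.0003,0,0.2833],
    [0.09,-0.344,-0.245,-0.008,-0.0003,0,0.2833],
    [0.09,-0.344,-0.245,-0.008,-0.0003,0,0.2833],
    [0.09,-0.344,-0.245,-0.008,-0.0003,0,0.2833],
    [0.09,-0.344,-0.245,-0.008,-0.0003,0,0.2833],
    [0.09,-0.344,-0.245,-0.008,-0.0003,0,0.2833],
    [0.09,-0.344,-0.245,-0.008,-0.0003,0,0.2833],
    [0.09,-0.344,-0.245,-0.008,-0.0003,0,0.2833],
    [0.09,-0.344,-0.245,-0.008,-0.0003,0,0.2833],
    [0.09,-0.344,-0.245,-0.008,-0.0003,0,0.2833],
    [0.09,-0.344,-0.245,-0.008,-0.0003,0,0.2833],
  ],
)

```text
refused: deltas: the value is too long (schema: maxItems 1). Nothing was moved.
```

Wrong form. The message asks for a list holding one list of rows, three levels of brackets, so I'll send the same numbers that way.

Emit:
nudge_tcp(
  deltas=[
    [[0.09,-0.344,-0.245,-0.008,-0.0003,0,0.2833],[0.09,-0.344,-0.245,-0.008,-0.0003,0,0.2833],[0.09,-0.344,-0.245,-0.008,-0.0003,0,0.2833],[0.09,-0.344,-0.245,-0.008,-0.0003,0,0.2833],[0.09,-0.344,-0.245,-0.008,-0.0003,0,0.2833],[0.09,-0.344,-0.245,-0.008,-0.0003,0,0.2833],[0.09,-0.344,-0.245,-0.008,-0.0003,0,0.2833],[0.09,-0.344,-0.245,-0.008,-0.0003,0,0.2833],[0.09,-0.344,-0.245,-0.008,-0.0003,0,0.2833],[0.09,-0.344,-0.245,-0.008,-0.0003,0,0.2833],[0.09,-0.344,-0.245,-0.008,-0.0003,0,0.2833],[0.09,-0.344,-0.245,-0.008,-0.0003,0,0.2833],[0.09,-0.344,-0.245,-0.008,-0.0003,0,0.2833]],
  ],
)

```text
clock: 1.18
tool_pos: [0.4503, 0.35, 0.3]
tool_rot: [3.141, -0.0, 1.745]
force: [-0.1, 0.2, 0.2]
opening: 0.0901
grasp_force: 0.0
```

```bash
python3 -c "
from h import *
go(.48,-.29,.29,37)"
```

```text
d [-0.6354 -0.0817  0.0097] rv [ 1.0000e-04 -6.0000e-04  1.0993e+00]
```

Converted, 1.1 rad / 4 = 0.275.

Emit:
nudge_tcp(
  deltas=[
    [[0.09,-0.635,-0.082,0.01,0,0,0.275],[0.09,-0.635,-0.082,0.01,0,0,0.275],[0.09,-0.635,-0.082,0.01,0,0,0.275],[0.09,-0.635,-0.082,0.01,0,0,0.275],[0.09,-0.635,-0.082,0.01,0,0,0.275],[0.09,-0.635,-0.082,0.01,0,0,0.275],[0.09,-0.635,-0.082,0.01,0,0,0.275],[0.09,-0.635,-0.082,0.01,0,0,0.275],[0.09,-0.635,-0.082,0.01,0,0,0.275],[0.09,-0.635,-0.082,0.01,0,0,0.275],[0.09,-0.635,-0.082,0.01,0,0,0.275],[0.09,-0.635,-0.082,0.01,0,0,0.275],[0.09,-0.635,-0.082,0.01,0,0,0.275],[0.09,-0.635,-0.082,0.01,0,0,0.275],[0.09,-0.635,-0.082,0.01,0,0,0.275],[0.09,-0.635,-0.082,0.01,0,0,0.275],[0.09,-0.635,-0.082,0.01,0,0,0.275],[0.09,-0.635,-0.082,0.01,0,0,0.275],[0.09,-0.635,-0.082,0.01,0,0,0.275]],
  ],
)

```text
clock: 2.77
tool_pos: [0.4805, -0.2879, 0.2896]
tool_rot: [-3.141, -0.001, 0.647]
force: [-0.6, 1.3, -0.2]
opening: 0.09
grasp_force: 0.0
```

```bash
python3 -c "
from h import *
from bench import manip, viewer, workorder, get_state
c=viewer.get_calibration('wrist');im=viewer.get_image('wrist');print(c);cv2.imwrite('pics/w1.png',im)
s=get_state();print(s['tool_pos'],s['tool_rot'],s['joint_pos'])"
```

```text
{'fov_y': 64.12068396330646, 'cx': 317.8818479938753, 'cy': 197.46054513898943, 'dist_coeffs': array([0.00946472, 0.        , 0.        , 0.        , 0.        ]), 'position': array([ 0.54298278, -0.24143558,  0.38241526]), 'attitude': array([ 2.85956475e+00,  9.86456903e-04, -9.23051001e-01])}
[ 0.48047833 -0.28784794  0.28966768] [-3.14091101e+00 -8.86390232e-04  6.47562488e-01] [-5.81720741e-01  1.63491780e-01  2.02057114e+00  1.30015913e-03
  9.57875553e-01  3.40764683e-01]
```

View pics/w1.png

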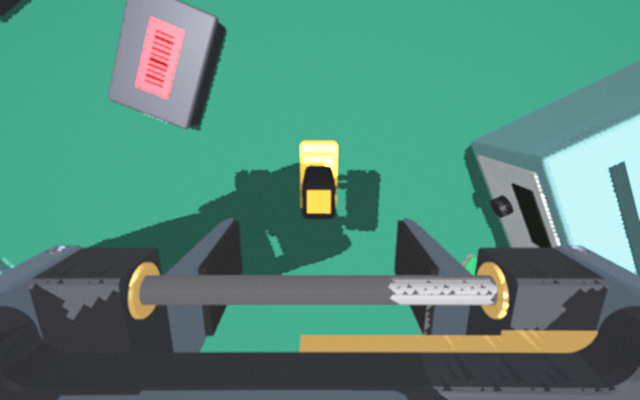

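The wrist view shows the scanner's yellow head and cap centred at column 319 (cap at (319,202)), between the fingers and parallel to them. Next I measure its axis and cap from this view.

Run:
```python
from h import *; from bench import manip, viewer, workorder, get_state
c=viewer.get_calibration("wrist");im=cv2.imread("pics/w1.png")
m=yellow(im)|((im[...,2].astype(int)>200)&(im[...,1]>150)&(im[...,0]<200)&(im[...,0]<im[...,1]-30));k=np.zeros_like(m);k[130:225,280:360]=1;m&=k
for i in(0,1):
    q=cnt(m,i);print(i,cv2.boundingRect(q))
cap=cnt(m,1);print("cap",rect(plane(c,cap,.122)))
h=cnt(m,0)
# side edges of head per row
L,Rr=[],[]
for r in range(148,162):
    x=np.where(m[r])[0];L.append((x.min()-.5,r));Rr.append((x.max()+.5,r))
for e in(L,Rr):
    P=plane(c,e,.026)[:,:2];v=P[0]-P[-1];print(P.mean(0),np.degrees(np.arctan2(v[1],v[0])))
w=plane(c,[L[7],Rr[7]],.026);print("w",np.linalg.norm(w[1]-w[0]), w.mean(0))
g=(m);mid=w.mean(0)[:2]
for a in(36,37,38): 
    n=np.array([-np.sin(np.radians(a)),np.cos(np.radians(a))]);print(a,"lat of mid vs (.480,-.290):",n@(mid-[.48,-.29]))
```

```text
0 (299, 140, 40, 49)
1 (307, 190, 24, 24)
cap (array([ 480. , -289.4]), array([20.5, 19.8]), 37.1)
[ 0.48746678 -0.2563041 ] 40.577501277241645
[ 0.51399912 -0.29133648] 33.75115521422913
w 0.04476719188165853 [ 0.50029901 -0.2741492   0.026     ]
36 lat of mid vs (.480,-.290): 0.0008921114320155427
37 lat of mid vs (.480,-.290): 0.00044276609714927553
38 lat of mid vs (.480,-.290): -6.7141085593566975e-06
```

```bash
python3 -c "
from h import *
go(.48,-.2895,.148,37.1)"
```

```text
d [-0.0015  0.0011  0.1417] rv [-0.0007 -0.0009  0.    ]
```

Converted, -0.001 rad / 4 = -0.0003.

Emit:
nudge_tcp(
  deltas=[
    [[0.09,-0.0015,0.001,0.03,-0.0003,-0.0003,0],[0.09,-0.0015,0.001,0.06,-0.0003,-0.0003,0],[0.09,-0.0015,0.001,0.085,-0.0003,-0.0003,0],[0.09,-0.0015,0.001,0.11,-0.0003,-0.0003,0],[0.09,-0.0015,0.001,0.13,-0.0003,-0.0003,0],[0.09,-0.0015,0.001,0.142,-0.0003,-0.0003,0],[0.09,-0.0015,0.001,0.142,-0.0003,-0.0003,0],[0.09,-0.0015,0.001,0.142,-0.0003,-0.0003,0],[0.05,-0.0015,0.001,0.142,-0.0003,-0.0003,0],[0.036,-0.0015,0.001,0.142,-0.0003,-0.0003,0],[0.02,-0.0015,0.001,0.142,-0.0003,-0.0003,0],[0.02,-0.0015,0.001,0.142,-0.0003,-0.0003,0],[0.02,-0.0015,0.001,0.142,-0.0003,-0.0003,0],[0.02,-0.0015,0.001,0.142,-0.0003,-0.0003,0],[0.02,-0.0015,0.001,0.142,-0.0003,-0.0003,0],[0.02,-0.0015,0.001,0.142,-0.0003,-0.0003,0],[0.02,-0.0015,0.001,0.142,-0.0003,-0.0003,0]],
  ],
  grip_n=30,
)

```text
clock: 4.23
tool_pos: [0.4797, -0.2912, 0.1478]
tool_rot: [3.141, 0.0, 0.646]
force: [-1.0, 0.8, 0.4]
opening: 0.0327
grasp_force: 0.3
```

```bash
python3 -c "
from h import *
go(.48,-.2895,.32,37.1)"
```

```text
d [ 0.0012 -0.001  -0.1722] rv [ 0.0009  0.0001 -0.0018]
```

Emit:
nudge_tcp(
  deltas=[
    [[0.02,0,0,0,0,0,0],[0.02,0,0,0,0,0,0],[0.02,0,0,0,0,0,0],[0.02,0,0,0,0,0,0],[0.02,0,0,0,0,0,0],[0.02,0,0,0,0,0,0]],
  ],
  grip_n=30,
)

```text
clock: 4.73
tool_pos: [0.4797, -0.2912, 0.1478]
tool_rot: [3.141, 0.0, 0.646]
force: [0.3, 0.0, -1.8]
opening: 0.03
grasp_force: 30.0
```

```bash
python3 -c "
from h import *
go(.48,-.2895,.32,37.1)"
```

```text
d [ 0.0012 -0.001  -0.1722] rv [ 0.0009  0.0001 -0.0018]
```

Emit:
nudge_tcp(
  deltas=[
    [[0.02,0,0,-0.01,0,0,0],[0.02,0,0,-0.03,0,0,0],[0.02,0,0,-0.055,0,0,0],[0.02,0,0,-0.08,0,0,0],[0.02,0,0,-0.105,0,0,0],[0.02,0,0,-0.125,0,0,0],[0.02,0,0,-0.137,0,0,0],[0.02,0,0,-0.142,0,0,0],[0.02,0,0,-0.142,0,0,0],[0.02,0,0,-0.142,0,0,0]],
  ],
  grip_n=30,
)

```text
clock: 5.57
tool_pos: [0.4793, -0.2908, 0.2891]
tool_rot: [3.142, 0.0, 0.646]
force: [-0.2, 0.2, -2.0]
opening: 0.0299
grasp_force: 30.0
```

```bash
python3 -c "
from h import *
from bench import manip, viewer, workorder, get_state
im=viewer.get_image('wrist');t=viewer.get_image('scene');cv2.imwrite('pics/w2.png',np.hstack([cv2.resize(im[100:300,170:470],(400,267)),cv2.resize(t[100:260,80:320],(400,267))]))
go(.4787,.0972,.290,-20.3)"
```

```text
d [ 0.2331 -0.3101 -0.0014] rv [-6.0000e-04  1.2000e-03  1.0001e+00]
```

View pics/w2.png

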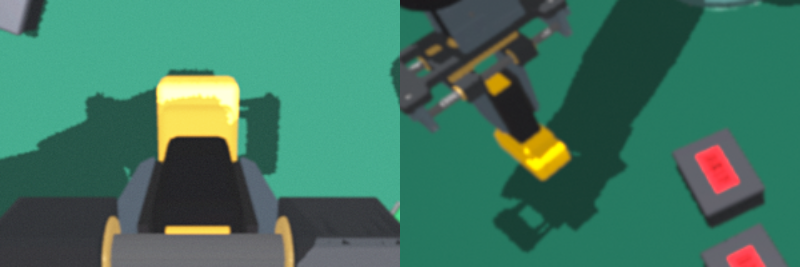

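The crop shows the scanner held upright and centred between the fingers, with nothing slipped.

Converted, 0.48 rad / 4 = 0.12.

Emit:
nudge_tcp(
  deltas=[
    [[0.02,0.012,-0.016,0,0,0.0003,0.0125],[0.02,0.029,-0.039,0,0,0.0003,0.03],[0.02,0.05,-0.066,0,0,0.0003,0.0525],[0.02,0.07,-0.093,0,0,0.0003,0.075],[0.02,0.09,-0.12,0,0,0.0003,0.0975],[0.02,0.11,-0.146,0,0,0.0003,0.12],[0.02,0.13,-0.173,0,0,0.0003,0.1425],[0.02,0.15,-0.2,0,0,0.0003,0.165],[0.02,0.17,-0.226,0,0,0.0003,0.1875],[0.02,0.19,-0.253,-0.001,0,0.0003,0.21],[0.02,0.21,-0.279,-0.001,0,0.0003,0.23],[0.02,0.225,-0.299,-0.001,0,0.0003,0.2425],[0.02,0.233,-0.31,-0.001,0,0.0003,0.25],[0.02,0.233,-0.31,-0.001,0,0.0003,0.25],[0.02,0.233,-0.31,-0.001,0,0.0003,0.25]],
  ],
  grip_n=30,
)

```text
clock: 6.92
tool_pos: [0.4787, 0.0971, 0.2897]
tool_rot: [3.141, -0.0, -0.352]
force: [0.9, -0.1, -2.4]
opening: 0.0298
grasp_force: 30.0
```

Run:
```python
from h import *; from bench import manip, viewer, workorder, get_state
c=viewer.get_calibration("wrist");im=viewer.get_image("wrist");s=viewer.get_image("scene");cs=viewer.get_calibration("scene")
for cc,i in((c,im),(cs,s)):
    m=green(i)
    if m.sum()>50: q=cnt(m);print(cv2.boundingRect(q),rect(plane(cc,q,.042)))
cv2.imwrite("pics/w3.png",np.hstack([cv2.resize(im[0:300,100:540],(440,300)),cv2.resize(s[100:260,230:420],(356,300))]))
go(.4787,.0972,.290,-20.3)
```

```text
(345, 171, 15, 24) (array([479. ,  96.1]), array([64.6, 31.2]), -16.4)
d [-0.0006 -0.0009 -0.    ] rv [ 0.0007 -0.0007  0.0007]
```

View pics/w3.png

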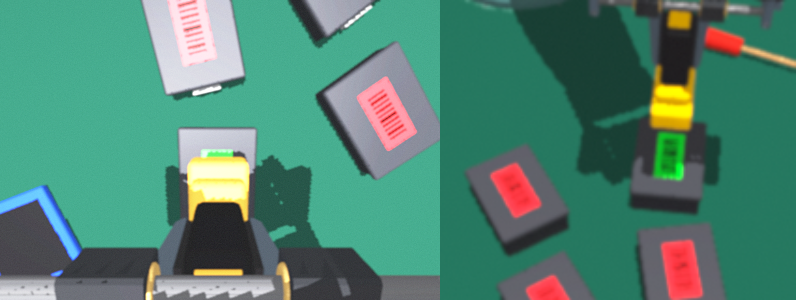

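The wrist crop shows the box edges parallel to the scanner head and the green label centred under it (crop column 217). The scene view also has the scanner over the label, so I'll hold here.

Emit:
nudge_tcp(
  deltas=[
    [[0.02,0,0,0,0,0,0],[0.02,0,0,0,0,0,0],[0.02,0,0,0,0,0,0],[0.02,0,0,0,0,0,0],[0.02,0,0,0,0,0,0],[0.02,0,0,0,0,0,0],[0.02,0,0,0,0,0,0],[0.02,0,0,0,0,0,0],[0.02,0,0,0,0,0,0],[0.02,0,0,0,0,0,0],[0.02,0,0,0,0,0,0],[0.02,0,0,0,0,0,0],[0.02,0,0,0,0,0,0],[0.02,0,0,0,0,0,0],[0.02,0,0,0,0,0,0],[0.02,0,0,0,0,0,0],[0.02,0,0,0,0,0,0],[0.02,0,0,0,0,0,0],[0.02,0,0,0,0,0,0],[0.02,0,0,0,0,0,0]],
  ],
  grip_n=30,
)

```text
clock: 8.68
tool_pos: [0.4792, 0.0968, 0.2906]
tool_rot: [3.142, -0.002, -0.354]
force: [0.4, 0.3, -1.7]
opening: 0.0293
grasp_force: 30.0
```

Emit:
nudge_tcp(
  deltas=[
    [[0.02,0,0,0,0,0,0],[0.02,0,0,0,0,0,0],[0.02,0,0,0,0,0,0],[0.02,0,0,0,0,0,0],[0.02,0,0,0,0,0,0],[0.02,0,0,0,0,0,0],[0.02,0,0,0,0,0,0],[0.02,0,0,0,0,0,0],[0.02,0,0,0,0,0,0],[0.02,0,0,0,0,0,0],[0.02,0,0,0,0,0,0],[0.02,0,0,0,0,0,0],[0.02,0,0,0,0,0,0],[0.02,0,0,0,0,0,0]],
  ],
  grip_n=30,
)

```text
clock: 9.85
tool_pos: [0.4792, 0.0968, 0.2906]
tool_rot: [3.142, -0.002, -0.354]
force: [-0.7, 0.3, -3.1]
opening: 0.0297
grasp_force: 30.0
```

```bash
python3 -c "
from h import *
go(.4785,.356,.225,0)"
```

```text
d [-0.0906 -0.2429  0.0654] rv [ 0.0004 -0.0016 -0.3542]
```

Converted, -0.354 rad / 4 = -0.0885.

Emit:
nudge_tcp(
  deltas=[
    [[0.02,-0.005,-0.013,0,0,0,-0.005],[0.02,-0.014,-0.037,0,0,0,-0.0125],[0.02,-0.025,-0.067,0,0,0,-0.025],[0.02,-0.036,-0.097,0,0,0,-0.035],[0.02,-0.047,-0.127,0,0,0,-0.045],[0.02,-0.058,-0.157,0,0,0,-0.055],[0.02,-0.069,-0.187,0,0,0,-0.0675],[0.02,-0.08,-0.215,0,0,0,-0.0775],[0.02,-0.087,-0.234,0,0,0,-0.085],[0.02,-0.0906,-0.243,0,0,-0.0004,-0.0885],[0.02,-0.0906,-0.243,0,0,-0.0004,-0.0885],[0.02,-0.0906,-0.243,0,0,-0.0004,-0.0885]],
  ],
  grip_n=30,
)

```text
clock: 10.85
tool_pos: [0.4783, 0.3557, 0.2901]
tool_rot: [3.141, 0.001, -0.0]
force: [0.5, -0.2, -1.4]
opening: 0.0299
grasp_force: 30.0
```

Run:
```python
from h import *; from bench import manip, viewer, workorder, get_state
c=viewer.get_calibration("wrist");im=viewer.get_image("wrist");cv2.imwrite("pics/w4.png",im)
m=blue(im);cs=cv2.findContours(m.astype(np.uint8),cv2.RETR_EXTERNAL,cv2.CHAIN_APPROX_NONE)[0]
for q in cs:
    if cv2.contourArea(q)>60: P=plane(c,q.reshape(-1,2),.012);print(cv2.boundingRect(q),P.min(0),P.max(0))
s=get_state();print(s["tool_pos"],s["tool_rot"])
```

```text
(96, 306, 17, 47) [0.2239924  0.63715134 0.012     ] [0.29812917 0.65107352 0.012     ]
(262, 122, 106, 100) [0.41851976 0.29735851 0.012     ] [0.53772084 0.41852759 0.012     ]
[0.47836001 0.35523858 0.29015605] [ 3.14072015e+00  5.94264515e-04 -1.14555544e-03]
```

View pics/w4.png

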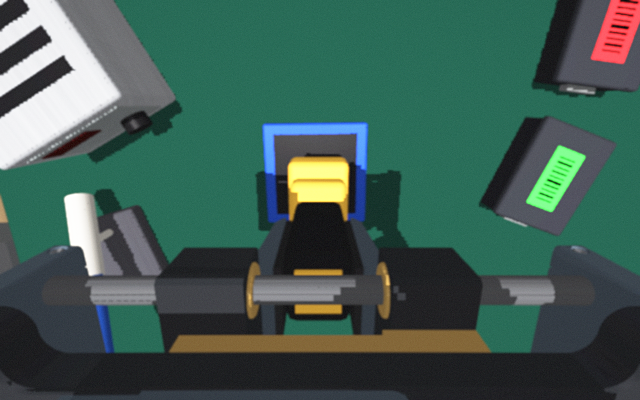

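The pad shows at columns 262–368 with its far edge at row 122, square to the tool, and the scanner is over its middle. The pad centre works out at about (0.478, 0.357).

```bash
python3 -c "
from h import *
go(.4775,.357,.165,0)"
```

```text
d [-0.0008 -0.0019  0.1252] rv [ 0.0009  0.0006 -0.0011]
```

Converted, -0.001 rad / 4 = -0.0003.

Emit:
nudge_tcp(
  deltas=[
    [[0.02,-0.001,-0.002,0.01,0.0003,0.0003,-0.0003],[0.02,-0.001,-0.002,0.03,0.0003,0.0003,-0.0003],[0.02,-0.001,-0.002,0.05,0.0003,0.0003,-0.0003],[0.02,-0.001,-0.002,0.07,0.0003,0.0003,-0.0003],[0.02,-0.001,-0.002,0.09,0.0003,0.0003,-0.0003],[0.02,-0.001,-0.002,0.105,0.0003,0.0003,-0.0003],[0.02,-0.001,-0.002,0.117,0.0003,0.0003,-0.0003],[0.02,-0.001,-0.002,0.123,0.0003,0.0003,-0.0003],[0.02,-0.001,-0.002,0.125,0.0003,0.0003,-0.0003],[0.02,-0.001,-0.002,0.125,0.0003,0.0003,-0.0003],[0.02,-0.001,-0.002,0.125,0.0003,0.0003,-0.0003]],
  ],
  grip_n=30,
)

```text
clock: 11.82
tool_pos: [0.4778, 0.3582, 0.1661]
tool_rot: [-3.14, -0.002, 0.001]
force: [0.0, 0.1, -1.8]
opening: 0.0298
grasp_force: 30.0
```

```bash
python3 -c "
from h import *
go(.4775,.357,.1605,0)"
```

```text
d [-0.0003  0.0012  0.0056] rv [-0.0012 -0.0017  0.0006]
```

Converted, -0.001 rad / 4 = -0.0003.

Emit:
nudge_tcp(
  deltas=[
    [[0.02,0,0.001,0.002,0,-0.0003,0],[0.02,0,0.001,0.004,0,-0.0003,0],[0.02,0,0.001,0.005,0,-0.0003,0],[0.02,0,0.001,0.006,0,-0.0003,0],[0.02,0,0.001,0.006,0,-0.0003,0],[0.02,0,0.001,0.006,0,-0.0003,0]],
  ],
  grip_n=30,
)

```text
clock: 12.32
tool_pos: [0.4775, 0.3571, 0.1595]
tool_rot: [-3.141, -0.0, 0.001]
force: [0.2, -0.6, -1.4]
opening: 0.0299
grasp_force: 30.0
```

Wrist force is still free-hanging (-1.4 N), so I creep down to contact.

Emit:
nudge_tcp(
  deltas=[
    [[0.02,0,0,0.0005,0,0,0],[0.02,0,0,0.001,0,0,0],[0.02,0,0,0.001,0,0,0],[0.02,0,0,0.001,0,0,0]],
  ],
  grip_n=30,
)

```text
clock: 12.65
tool_pos: [0.4777, 0.3572, 0.1594]
tool_rot: [-3.141, 0.0, 0.001]
force: [-4.4, -3.7, 16.6]
opening: 0.0298
grasp_force: 30.0
```

It is in contact at 17 N. I ease off slightly, open the fingers, then rise.

Emit:
nudge_tcp(
  deltas=[
    [[0.02,0,0,-0.0005,0,0,0],[0.02,0,0,-0.0005,0,0,0],[0.034,0,0,-0.0005,0,0,0],[0.04,0,0,-0.0005,0,0,0],[0.06,0,0,-0.0005,0,0,0],[0.09,0,0,-0.0005,0,0,0],[0.09,0,0,-0.0005,0,0,0],[0.09,0,0,-0.0005,0,0,0],[0.09,0,0,-0.0005,0,0,0],[0.09,0,0,-0.0005,0,0,0],[0.09,0,0,-0.0005,0,0,0],[0.09,0,0,-0.0005,0,0,0]],
  ],
  grip_n=10,
)

```text
clock: 13.65
tool_pos: [0.4775, 0.357, 0.1589]
tool_rot: [-3.141, 0.0, 0.001]
force: [-0.0, 0.0, -0.3]
opening: 0.0889
grasp_force: 0.0
```

Emit:
nudge_tcp(
  deltas=[
    [[0.09,0,0,-0.01,0,0,0],[0.09,0,0,-0.03,0,0,0],[0.09,0,0,-0.06,0,0,0],[0.09,0,0,-0.09,0,0,0],[0.09,0,0,-0.12,0,0,0],[0.09,0,0,-0.14,0,0,0],[0.09,0,0,-0.15,0,0,0],[0.09,0,0,-0.15,0,0,0],[0.09,0,0,-0.15,0,0,0]],
  ],
  grip_n=10,
)

```text
clock: 14.4
tool_pos: [0.4773, 0.3568, 0.3086]
tool_rot: [-3.141, 0.0, 0.001]
force: [-1.2, -0.1, -1.0]
opening: 0.0901
grasp_force: 0.0
```

Run:
```python
from h import *; from bench import manip, viewer, workorder, get_state
w=viewer.get_image("wrist");s=viewer.get_image("scene");cs=viewer.get_calibration("scene")
print(rect(plane(cs,cnt(green(s)),.042)))
cv2.imwrite("pics/end.png",np.hstack([cv2.resize(w[80:300,160:480],(400,275)),cv2.resize(s[90:260,300:547],(400,275))]))
```

```text
(array([478.9,  96.3]), array([66.9, 32.7]), -19.9)
```

View pics/end.png

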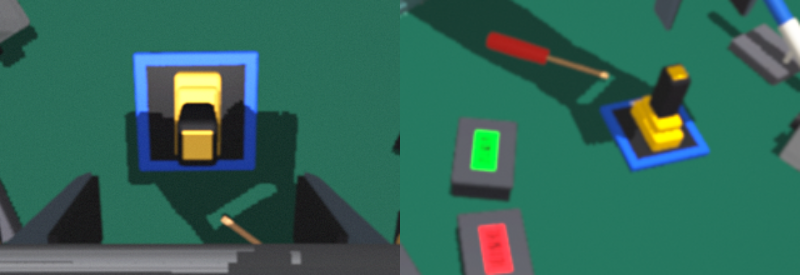

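The scanner stands upright in the middle of the pad (pad at crop columns 135–257, head at 175–221), the gripper is clear, and the green box hasn't moved.

```bash
python3 -c "
from bench import manip, viewer, workorder, get_state
print(workorder.close_job())"
```

```text
the job is handed in; nothing more can be done
None
```

I held the scanner still about 10 cm above the green label for about 2.9 s, stood it upright on the middle of the charging pad, and handed the job in at about 14.5 s with the green-labelled box unmoved; the simulator gave no sign of whether the label actually read.

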